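Free the ratchet pawl and press the socket home

TASK

A red socket insert stands proud in its white frame under the small blue lever press, whose raised arm is held up by a ratchet. Press the yellow pawl paddle right down so that the pawl swings clear of the teeth and stays free, then push the black-gripped arm down past the teeth to its bottom stop so that the press seats the socket fully, and leave it there. Nothing needs gripping or lifting: keep the fingers off the red socket, and leave all the loose parts round the press where they lie.

Things in the scene. Friction and masses are not known exactly. Their poses are not given: they have to be found in the camera images.
- press: Blue lever press fixed to the table. Origin on the table; its x runs from the arm's grip to the hinge (away from the robot at yaw 0), y to the ratchet and paddle side, z up. Steel base x -120 to 140, y -57 to 118, 15 mm high. White frame 84 x 84 mm at x -20, y 0, top z 26. Hinge cheeks x 75 to 125, y -30 to 30, to z 150. The 3-toothed wheel turns with the arm at y 44 to 56, radius 70.
- press_hinge (a point): Centre of the arm's hinge, at x 100, y 0, z 130 mm in the press frame; the hinge axis runs along the press's y.
- press_grip (a point): Centre of the black rubber grip at the arm's end: a round bar 26 mm in diameter, 80 mm long, along the press's y, 240 mm from the hinge axis. The blue arm behind it is 20 mm wide, 24 mm high. It comes down on an arc about the hinge, from z 285 mm (fully raised) to 130 mm (arm level), while moving 56 mm towards the press's -x.
- press_arm (a joint): Angle of the arm, rad: 0 fully raised (0.70 above level), 0.70 level, at its bottom stop. Starts at 0 to 0.14. With the pawl in, the first tooth blocks it at 0.17; two more teeth at 0.40 and 0.63. Stiff hinge: stays where it is left. Pawl free, it needs about 2 N down on the grip, about 7 N once the ram meets the socket (from about 0.62).
- pawl_paddle (a point): Centre of the top face of the yellow thumb paddle of the pawl, 36 x 36 mm and 10 mm thick, its top level and 96 mm above the table while the pawl is in (at x -21, y 95 mm in the press frame). Fully pressed it has gone down 23 mm, almost straight.
- press_pawl (a joint): Angle of the pawl, rad: 0 (starts 0 to 0.03) engaged, its upright strut under the teeth; grows as the paddle goes down; clear of the teeth from about 0.22; stop at 0.40. Friction only, no return spring: it stays where it is left. About 2 to 3 N on the paddle moves it.
- socket_face (a point): Centre of the top face of the red socket insert, 45 x 45 mm, in the white frame under the press's ram, at x -20, y 0 in the press frame. Its face is about 39 mm above the table when proud, 30 mm when seated.
- press_socket (a joint): How far the socket insert has been pushed down, m: starts 0 to 0.002; about 0.0095 when the press arm is at its bottom stop (fully seated). It takes 8 N and stays where it is left.
- spare_a: Loose red socket insert, 45 x 45 x 18 mm, on the table on the press's -y side. Origin: centre of the underside.
- spare_b: Another loose red socket insert, 45 x 45 x 18 mm, farther out on the same side. Origin: centre of the underside.
- spare_frame: Loose white square frame 84 x 84 x 11 mm beside the press. Origin: centre of the underside.
- screw_jar: Glass jar with grey lid, 60 mm diameter, 80 mm high, on the table to the press's +y side. Origin: centre of the underside.
- screwdriver: Blue-handled screwdriver lying on the table at the left.
- tape_roll: Blue roll of tape, 90 mm diameter, 19 mm high, at the right. Origin: centre of the underside.
- terminal_strip: White terminal strip 22 x 100 x 17 mm on the table at the front left. Origin: centre of the underside.

How it is judged:
On the way, in this order (a step that is already met when the one before it is completed fails the run):
1. the pawl is pressed free of the teeth while the arm is still up (value of joint press_pawl above 0.3 rad and value of joint press_arm below 0.25 rad), for 0.2 s.
2. the arm is pushed down past the teeth to its stop (value of joint press_arm above 0.66 rad and value of joint press_socket above 0.007 m), for 0.2 s.
At the end, for the whole second after the job is handed in: The press arm rests at its bottom stop (joint above 0.66 of 0.70 rad), the pawl is still free (above 0.30 rad), the socket has been pressed in by more than 7 mm, and the arm is at rest (all of step 2 and value of joint press_pawl above 0.3 rad and velocity of joint press_arm between -0.05 and 0.05 rad/s); the robot touches nothing.
It fails at once if a loose bystander is moved or lifted by more than 20 mm (distance of any of spare_a, spare_b, spare_frame, screw_jar, screwdriver, tape_roll, terminal_strip from where it was at the start of the episode above 0.02 m).
It fails at once if the fingers touch the socket in the press with more than 1 N (contact force between the fingers and press_socket_c0 above 1 N).
It also fails if it takes over 48 s, if anything falls off the work surface, if the arm or the gripper's body presses on something with over 40 N, if the wrist force passes 120 N, or if a joint passes its speed limit or range.

ROBOT

A 6-joint arm with a two-finger parallel gripper is mounted at the origin on the work surface. World frame = base frame: x ahead of the robot, y to its left, z up, the work surface at z = 0. Lengths are in m, angles in rad, forces in N, time in s.
With the tool pointing down it reaches from about 0.375 to 0.975 m from the base axis. Payload 3.8 kg.
Tool frame: the origin (TCP) lies at the very end of the fingers, on their centre line; the grasp point (between the pads) lies 19 mm behind it (bot.pinch_z is the distance from the TCP to the grasp point, in m); x points along the fingers, y is the direction in which the jaws open and shut, and the axes are right-handed (so a half turn about x gives the same grasp; the last joint's range is limited). The gripper opens to 85 mm and grips with 20 to 120 N. Pads are 22 mm wide; open, the fingers measure 114 mm over their backs; the gripper's body (76 mm by 85 mm) begins 54 mm behind the grasp point. The pads swing forward as they close: fully open they stand 13 mm farther back than shut.
Start: joints at [-1.234, 0.264, 1.604, -0, 1.274, -0.037], TCP at [0.246, -0.628, 0.231] pointing down, gripper open.
Joint ranges: [-2.63, 2.63], [-0.94, 2.18], [0.31, 2.57], [-1.31, 4.45], [0, 2.66], [-2.55, 2.55]. Speed limits (rad/s): [2.57, 2.57, 3.14, 3.14, 3.14, 3.14].

INTERFACE

Orientations are given as a rotation vector (axis times angle).
In Python, from workcell import monitor, imaging, finish_job, bot gives the robot as it stands.
- The arm moves only by the tool jog_arm, never from a script. Its argument "rows" is a list of rows, each a list of 7 numbers: the shift along the tool's x, y, z in m, then the turn, a rotation vector about the tool's x, y, z in rad, then the opening in per cent of the stroke, from 0 (shut) to 100 (fully open). A call has 1 to 20 rows; each row is the pose to reach, as a shift and turn from the pose measured when the call began, along the tool's axes at that moment; what a row does not reach only later rows make up. A row lasts 1/10 s, in which the tool goes at most 50 mm and 8.59 degrees, less where a joint would pass 70% of its speed; a pose out of reach is approached as far as the arm can. A call with a gripper value outside its range is refused whole. The fingers move at their own pace and stop on an object; "force" is the grip in N (left out, the last holds). Time passes only in rows, so rows that repeat a pose let the fingers close. It gives the time, the measured TCP pose, the force and the opening at its end, in the units of the state.
- monitor.read_state(): the state, without advancing time (a new reading comes with each control period).
- imaging.read_camera(name): name is "side" or "top" or "wrist"; returns the picture (480x640x3 uint8, blue, green, red); there is no depth.
- imaging.camera_params(name): a dict with "fx", "fy", "cx", "cy" (pixels), "T" (4x4, takes a point from camera to world coordinates); the wrist camera has in their place "T_tool_cam" (4x4, takes a point from camera to tool coordinates, whose origin is the TCP and whose axes are the tool frame's). Camera axes: x right, y down, z forward; pixel columns grow to the right and rows downward; lengths in m; the calibration is good to about 2 mm. A picture is of the moment at which its call begins: read the wrist's pose just before it. camera_params takes no time and is no camera call.
- finish_job(): hands the job in, once; it reports no verdict.
The state is a dict: "time": time; "q": joint angles; "joint_vel": joint speeds; "joint_torque": joint torques, N m; "tool_pos": TCP position; "tcp_rot": TCP orientation; "wrist_force": force on the tool from outside, world axes, zero at the start; "torque": the same for the moment, N m; "width": opening from 0.0 (shut) to 1.0 (fully open).
Only numpy, scipy, OpenCV 4.12 (cv2) and the standard library are available. Lean on these libraries where they do the work, as an engineer would, in place of code of your own. Each camera call takes 0.05 s, during which the arm holds its last target. There are 200 camera calls.

## Working session

There is one attempt and no reset: what is moved stays moved. The work goes in short steps, Python scripts to look and compute and a tool call to move; the robot and the scene stay as the last step left them, time stands still between calls to the robot, and variables do not carry over. Pictures are saved under pics/ and viewed, about 8 in all and at most 12, crops included, and the job is handed in when it is done.

Besides the shell and the picture viewer there is one more tool, called by a JSON object that holds its "method" and its "body", one argument or row to a line. jog_arm: Moves the arm, as the interface text tells. Its arguments: {"type":"object","properties":{"rows":{"type":"array","items":{"type":"array","items":{"type":"number"}}},"force":{"type":"number"}},"required":["rows"]}

```bash
mkdir -p pics; ls
python3 - <<'E'
from workcell import monitor, imaging
import cv2
s=monitor.read_state();print(s)
for n in("top","side"):
    cv2.imwrite(f"pics/{n}0.png",imaging.read_camera(n));print(n,imaging.camera_params(n))
print(imaging.camera_params("wrist"))
E
```

```text
pics
{'time': 0.0, 'q': array([-1.23390228e+00,  2.64779362e-01,  1.60539203e+00, -1.78512481e-05,
        1.27368873e+00, -3.69198862e-02]), 'joint_vel': array([-3.28321569e-05, -6.05249857e-04, -3.79061032e-04,  3.34676816e-04,
        7.15891934e-06, -1.81970530e-03]), 'joint_torque': array([ 7.60823987e-04, -5.15110838e+01, -3.67313254e+01,  6.73699219e-05,
        1.29003549e-02, -3.94032753e-06]), 'tool_pos': array([ 0.24622526, -0.62769706,  0.22993462]), 'tcp_rot': array([ 2.01766361,  0.3839433 , -2.01839413]), 'wrist_force': array([-1.5042695 , -0.21865611, -0.56375714]), 'torque': array([-0.02391412, -0.02370217,  0.02076595]), 'width': 1.0053681860068064}
top {'fx': 477.7418708043329, 'fy': 477.7418708043329, 'cx': 325.87864593196053, 'cy': 239.84907579943336, 'T': array([[ 1.78891881e-02, -9.97855183e-01,  6.29683386e-02,
         4.93771324e-01],
       [-9.99837405e-01, -1.79964435e-02, -1.13652258e-03,
         8.76062032e-03],
       [ 2.26729109e-03, -6.29377688e-02, -9.98014878e-01,
         1.23303550e+00],
       [ 0.00000000e+00,  0.00000000e+00,  0.00000000e+00,
         1.00000000e+00]])}
side {'fx': 485.4900006112701, 'fy': 485.4900006112701, 'cx': 311.06047541657495, 'cy': 240.2723061015567, 'T': array([[-0.95899035, -0.22614473,  0.17086859,  0.34256657],
       [-0.28296237,  0.72891893, -0.6233855 ,  0.80820892],
       [ 0.016426  , -0.64617006, -0.76301667,  1.16978638],
       [ 0.        ,  0.        ,  0.        ,  1.        ]])}
{'fx': 345.4804167085675, 'fy': 345.4804167085675, 'cx': 317.0356857489746, 'cy': 242.26726574042908, 'T_tool_cam': array([[-2.06742396e-04, -2.86446502e-01,  9.58096216e-01,
        -1.43430825e-01],
       [ 9.99999831e-01,  4.61752940e-04,  3.53836984e-04,
        -4.32748466e-04],
       [-5.43759110e-04,  9.58096127e-01,  2.86446358e-01,
        -7.25223989e-02],
       [ 0.00000000e+00,  0.00000000e+00,  0.00000000e+00,
         1.00000000e+00]])}
```

View pics/top0.png

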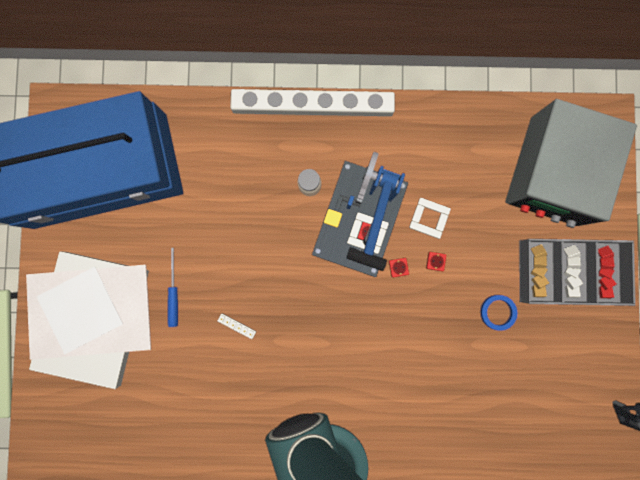

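View pics/side0.png

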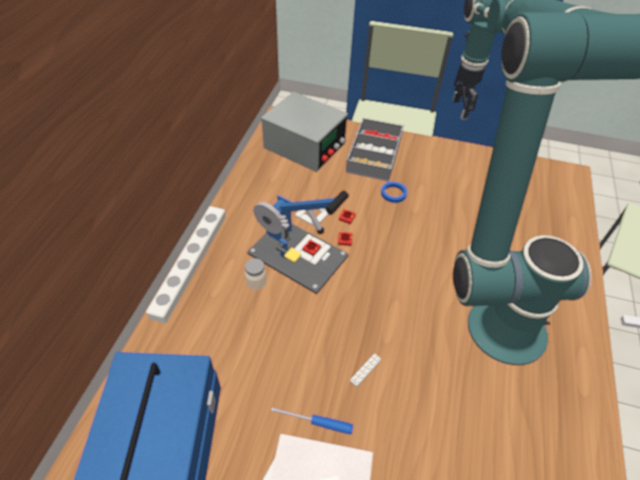

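The top view shows the yellow paddle at (333,217), the black grip at (367,259) and the base's front-left corner near (313,255). The press yaw is about -20°. In the side view the paddle is at (293,255) and the grip at (338,202).

```bash
cat > h.py <<'E'
import numpy as np,cv2
from workcell import imaging,monitor
def ray(n,u,v):
    p=imaging.camera_params(n);T=p["T"]
    return T[:3,3],T[:3,:3]@np.array([(u-p["cx"])/p["fx"],(v-p["cy"])/p["fy"],1])
def onz(n,u,v,z):
    o,d=ray(n,u,v);return o+d*(z-o[2])/d[2]
def cross(a,b):
    (o,d),(p,e)=a,b
    s=np.linalg.lstsq(np.c_[d,-e],p-o,rcond=None)[0]
    A,B=o+d*s[0],p+e*s[1];return (A+B)/2,np.linalg.norm(A-B)
def blob(m,box):
    x0,y0,x1,y1=box;k=np.zeros_like(m);k[y0:y1,x0:x1]=m[y0:y1,x0:x1]
    c=max(cv2.findContours(k,cv2.RETR_EXTERNAL,cv2.CHAIN_APPROX_NONE)[0],key=cv2.contourArea)
    return cv2.minAreaRect(c),cv2.contourArea(c)
E
python3 - <<'E'
from h import *
P={}
for n,by,bg in(("top",(315,200,350,235),(335,235,395,280)),("side",(275,240,310,270),(320,185,360,220))):
    im=cv2.imread(f"pics/{n}0.png");hsv=cv2.cvtColor(im,cv2.COLOR_BGR2HSV)
    y=blob(cv2.inRange(hsv,(22,110,110),(35,255,255)),by);g=blob(cv2.inRange(hsv,(0,0,0),(180,255,45)),bg)
    print(n,y,g);P[n]=(y[0][0],g[0][0])
    if n=="top":
        for r in(y[0],g[0]):print(cv2.boxPoints(r).round(1).tolist())
        c=blob(cv2.inRange(hsv,(0,0,40),(180,90,110)),(300,150,420,285));print("base",c,cv2.boxPoints(c[0]).tolist(),[onz(n,*q,.015).round(3).tolist() for q in cv2.boxPoints(c[0])])
    print("paddle z.096",onz(n,*y[0][0],.096))
for i in(0,1):print(cross(ray("top",*P["top"][i]),ray("side",*P["side"][i])))
E
```

```text
top (((332.6500244140625, 217.55001831054688), (14.86270523071289, 15.178932189941406), 18.434946060180664), 202.0) (((365.1453857421875, 261.4927062988281), (37.945945739746094, 5.594595432281494), 18.924646377563477), 58.0)
[[323.20001220703125, 222.39999389648438], [328.0, 208.0], [342.1000061035156, 212.6999969482422], [337.29998779296875, 227.10000610351562]]
[[346.29998779296875, 258.0], [348.1000061035156, 252.6999969482422], [384.0, 265.0], [382.20001220703125, 270.29998779296875]]
base (((362.5601501464844, 218.97105407714844), (72.77147674560547, 101.0400390625), 19.29004669189453), 4002.5) [[311.5278625488281, 254.63473510742188], [344.9064636230469, 159.2672576904297], [413.5924377441406, 183.307373046875], [380.2138366699219, 278.67486572265625]] [[0.532, 0.043, 0.015], [0.78, -0.038, 0.015], [0.721, -0.216, 0.015], [0.474, -0.133, 0.015]]
paddle z.096 [ 0.61923692 -0.00777185  0.096     ]
side (((292.2500305175781, 254.75003051757812), (12.727922439575195, 12.020814895629883), 45.0), 120.5) (((337.7113342285156, 204.0396270751953), (5.559964179992676, 23.890472412109375), 55.61965560913086), 18.5)
paddle z.096 [ 0.61862573 -0.00192188  0.096     ]
(array([ 0.62036141, -0.0078338 ,  0.08820465]), np.float64(0.0005355468513737321))
(array([ 0.5132954 , -0.07262638,  0.26298646]), np.float64(0.0017938308302299362))
```

```bash
cat >> h.py <<'E'
from scipy.spatial.transform import Rotation as R
def shift(target,yaw=None):
    """tool-axis shift and turn to world target; yaw = world angle of tool z axis, tool down"""
    s=monitor.read_state();M=R.from_rotvec(s["tcp_rot"])
    d=M.inv().apply(np.array(target)-s["tool_pos"]);t=np.zeros(3)
    if yaw is not None:
        x=np.array([0,0,-1.]);z=np.array([np.cos(yaw),np.sin(yaw),0])
        t=(M.inv()*R.from_matrix(np.c_[x,np.cross(z,x),z])).as_rotvec()
    return d.round(3),t.round(3),
def show():
    s=monitor.read_state();print(s["time"],s["tool_pos"].round(4),s["wrist_force"].round(1),s["width"].round(2),"q",s["q"].round(2));print(R.from_rotvec(s["tcp_rot"]).as_matrix().round(2))
E
python3 - <<'E'
from h import *
show()
for p in[(.246,-.628,.40),(.62,-.004,.40),(.62,-.004,.16)]:print(shift(p,np.radians(-18)))
E
```

```text
Traceback (most recent call last):
  File "h.py", line 26, in show
    s=monitor.read_state();print(s["time"],s["tool_pos"].round(4),s["wrist_force"].round(1),s["width"].round(2),"q",s["q"].round(2));print(R.from_rotvec(s["tcp_rot"]).as_matrix().round(2))
                                                                                            ^^^^^^^^^^^^^^^^
AttributeError: 'float' object has no attribute 'round'
```

```bash
sed -i 's/s\["width"\].round(2)/round(s["width"],2)/' h.py
python3 - <<'E'
from h import *
show()
for p in[(.246,-.628,.40),(.62,-.004,.40),(.62,-.004,.16)]:print(shift(p,np.radians(-18)))
E
```

```text
0.1 [ 0.2462 -0.6277  0.2301] [ 0.7 -0.9 -0.2] 1.0 q [-1.23  0.26  1.61 -0.    1.27 -0.04]
[[-0.    0.37 -0.93]
 [ 0.   -0.93 -0.37]
 [-1.   -0.   -0.  ]]
(array([-0.17, -0.  ,  0.  ]), array([-2.454e+00, -3.000e-03,  1.000e-03]))
(array([-0.169, -0.445, -0.576]), array([-2.454e+00, -3.000e-03,  1.000e-03]))
(array([ 0.071, -0.444, -0.576]), array([-2.454e+00, -3.000e-03,  1.000e-03]))
```

{"method": "jog_arm", "body": {
  "rows": [
    [-0.05,0,0,0,0,0,0],
    [-0.1,0,0,0,0,0,0],
    [-0.15,0,0,0,0,0,0],
    [-0.17,0,0,0,0,0,0],
    [-0.17,-0.444,-0.576,0,0,0,0],
    [-0.17,-0.444,-0.576,0,0,0,0],
    [-0.17,-0.444,-0.576,0,0,0,0],
    [-0.17,-0.444,-0.576,0,0,0,0],
    [-0.17,-0.444,-0.576,0,0,0,0],
    [-0.17,-0.444,-0.576,0,0,0,0],
    [-0.17,-0.444,-0.576,0,0,0,0],
    [-0.17,-0.444,-0.576,0,0,0,0],
    [-0.17,-0.444,-0.576,0,0,0,0],
    [-0.17,-0.444,-0.576,0,0,0,0],
    [-0.17,-0.444,-0.576,0,0,0,0],
    [-0.17,-0.444,-0.576,0,0,0,0],
    [-0.17,-0.444,-0.576,0,0,0,0],
    [-0.17,-0.444,-0.576,0,0,0,0],
    [-0.17,-0.444,-0.576,0,0,0,0],
    [-0.17,-0.444,-0.576,0,0,0,0]
  ]
}}

```text
time: 2.1
tool_pos: [0.6215, -0.0008, 0.3994]
tcp_rot: [2.014, 0.39, -2.018]
wrist_force: [-0.4, -0.5, -0.5]
width: 0.0
```

Run:
```python
from h import *
s=monitor.read_state();im=imaging.read_camera("wrist");cv2.imwrite("pics/w1.png",im);show()
y=blob(cv2.inRange(cv2.cvtColor(im,cv2.COLOR_BGR2HSV),(22,110,110),(35,255,255)),(0,0,640,480))
p=imaging.camera_params("wrist");M=R.from_rotvec(s["tcp_rot"]);C=p["T_tool_cam"]
u,v=y[0][0];d=M.apply(C[:3,:3]@[(u-p["cx"])/p["fx"],(v-p["cy"])/p["fy"],1]);o=s["tool_pos"]+M.apply(C[:3,3])
print(y,o+d*(.096-o[2])/d[2]); print(shift((.62,-.004,.1)))
```

```text
2.15 [ 0.6207 -0.0027  0.3997] [ 0.1  0.2 -0.6] -0.01 q [-0.05  0.11  1.48  0.    1.55  1.15]
[[-0.    0.37 -0.93]
 [ 0.   -0.93 -0.37]
 [-1.   -0.    0.  ]]
(((321.5177001953125, 200.76547241210938), (27.186832427978516, 27.751266479492188), 41.18592834472656), 631.5) [ 0.61848154 -0.00659856  0.096     ]
(array([0.3  , 0.002, 0.001]), array([0., 0., 0.]))
```

View pics/w1.png

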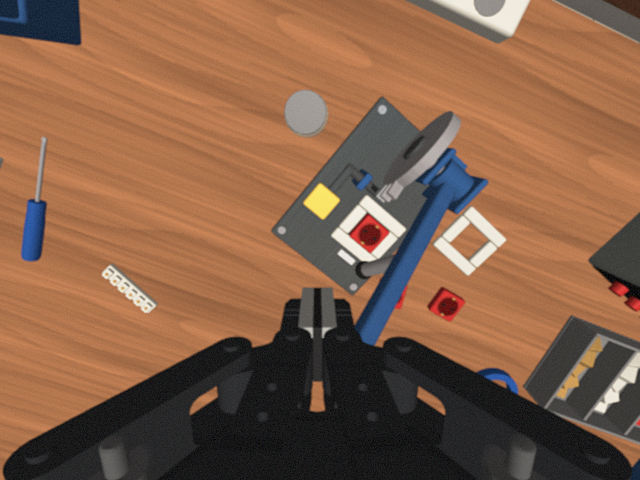

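The wrist view agrees with the top view: paddle at (321,201), or (0.6185, -0.0066) in world. The jar is at (305,112) and clear of the descent.

{"method": "jog_arm", "body": {
  "rows": [
    [0.05,0.0025,0.003,0,0,0,0],
    [0.1,0.0025,0.003,0,0,0,0],
    [0.15,0.0025,0.003,0,0,0,0],
    [0.2,0.0025,0.003,0,0,0,0],
    [0.25,0.0025,0.003,0,0,0,0],
    [0.28,0.0025,0.003,0,0,0,0],
    [0.295,0.0025,0.003,0,0,0,0],
    [0.3,0.0025,0.003,0,0,0,0],
    [0.304,0.0025,0.003,0,0,0,0],
    [0.308,0.0025,0.003,0,0,0,0],
    [0.312,0.0025,0.003,0,0,0,0],
    [0.316,0.0025,0.003,0,0,0,0]
  ]
}}

```text
time: 3.35
tool_pos: [0.6184, -0.0054, 0.085]
tcp_rot: [2.015, 0.387, -2.017]
wrist_force: [-3.2, 0.5, 2.8]
width: 0.001
```

{"method": "jog_arm", "body": {
  "rows": [
    [0.003,0,0,0,0,0,0],
    [0.006,0,0,0,0,0,0],
    [0.009,0,0,0,0,0,0],
    [0.011,0,0,0,0,0,0],
    [0.012,0,0,0,0,0,0],
    [0.0125,0,0,0,0,0,0],
    [0.0125,0,0,0,0,0,0]
  ]
}}

```text
time: 4.05
tool_pos: [0.6188, -0.0053, 0.0761]
tcp_rot: [2.015, 0.387, -2.017]
wrist_force: [-11.7, 0.2, 22.2]
width: 0.003
```

{"method": "jog_arm", "body": {
  "rows": [
    [-0.01,0,0,0,0,0,0],
    [-0.05,0,0,0,0,0,0],
    [-0.1,0,0,0,0,0,0],
    [-0.15,0,0,0,0,0,0],
    [-0.2,0,0,0,0,0,0],
    [-0.25,0,0,0,0,0,0],
    [-0.3,0,0,0,0,0,0],
    [-0.324,0,0,0,0,0,0],
    [-0.324,0,0,0,0,0,0],
    [-0.324,0,0,0,0,0,0]
  ]
}}

```text
time: 5.05
tool_pos: [0.6199, -0.006, 0.4006]
tcp_rot: [2.018, 0.386, -2.014]
wrist_force: [-0.8, 0.0, -0.5]
width: 0.005
```

Run:
```python
from h import *
show()
s=monitor.read_state();im=imaging.read_camera("wrist");cv2.imwrite("pics/w2.png",im);si=imaging.read_camera("side");cv2.imwrite("pics/side2.png",si)
f=lambda i:cv2.inRange(cv2.cvtColor(i,cv2.COLOR_BGR2HSV),(22,110,110),(35,255,255))
y=blob(f(im),(0,0,640,480));print(y)
print(blob(f(si),(275,240,310,280)),"before 292.25,254.75")
for z in(.096,.073):
    p=imaging.camera_params("side");q=np.linalg.inv(p["T"])@[.6185,-.0066,z,1];print(z,q[0]/q[2]*p["fx"]+p["cx"],q[1]/q[2]*p["fy"]+p["cy"])
cv2.imwrite("pics/c2.png",np.hstack([cv2.resize(im[100:300,240:440],(400,400),interpolation=2),cv2.resize(si[190:290,240:340],(400,400),interpolation=2)]))
for t in[(.514,-.073,.4),(.514,-.073,.29)]:print(shift(t))
```

```text
5.05 [ 0.6199 -0.006   0.4006] [-0.8  0.  -0.5] 0.0 q [-0.05  0.1   1.49  0.    1.55  1.14]
[[ 0.    0.37 -0.93]
 [ 0.   -0.93 -0.37]
 [-1.   -0.   -0.  ]]
(((317.1117858886719, 195.9529571533203), (26.57398223876953, 24.730072021484375), 40.601295471191406), 544.5)
(((292.7500305175781, 259.2500305175781), (12.727920532226562, 12.020814895629883), 45.0), 135.5) before 292.25,254.75
0.096 292.7998310188451 253.52505528016675
0.073 292.89828673844073 258.5415487862048
(array([-0.002,  0.024,  0.122]), array([0., 0., 0.]))
(array([0.108, 0.024, 0.122]), array([0., 0., 0.]))
```

View pics/c2.png

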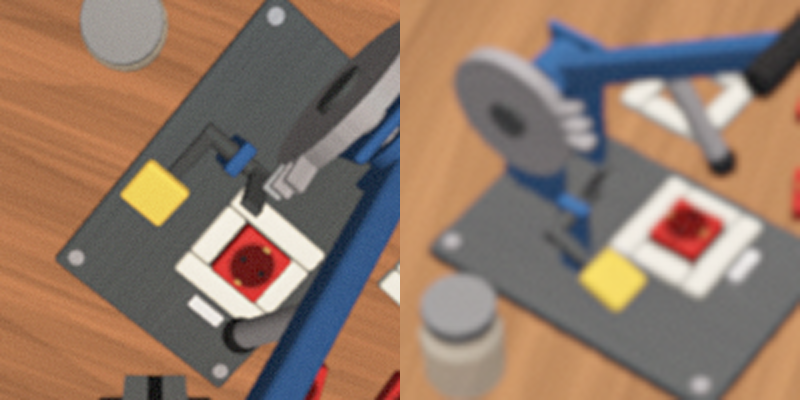

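The paddle is down about 21 mm in the side view (row 254.8 to 259.3), and the strut looks swung clear. It met its stop at 22 N. Next is the grip.

{"method": "jog_arm", "body": {
  "rows": [
    [0,0.01,0.05,0,0,0,0],
    [0,0.02,0.1,0,0,0,0],
    [0,0.023,0.122,0,0,0,0],
    [0.04,0.023,0.122,0,0,0,0],
    [0.08,0.023,0.122,0,0,0,0],
    [0.105,0.023,0.122,0,0,0,0],
    [0.112,0.023,0.122,0,0,0,0],
    [0.112,0.023,0.122,0,0,0,0]
  ]
}}

```text
time: 5.95
tool_pos: [0.512, -0.0718, 0.2836]
tcp_rot: [2.009, 0.39, -2.025]
wrist_force: [-0.2, -0.8, 1.2]
width: -0.0
```

Run:
```python
from h import *
show()
im=imaging.read_camera("wrist");si=imaging.read_camera("side")
cv2.imwrite("pics/c3.png",np.hstack([cv2.resize(im[150:400,190:440],(400,400),interpolation=2),cv2.resize(si[120:290,240:410],(400,400),interpolation=2)]))
o=np.array([.609,-.102])
for a in(.58,.5,.4,.3,.2,.1,0):
    x=.1-.24*np.cos(a);g=o+x*np.array([.951,-.309]);print(a,g.round(3),shift((*g,.13+.24*np.sin(a)+.013))[0])
```

```text
5.95 [ 0.512  -0.0718  0.2836] [-0.2 -0.8  1.2] -0.0 q [-0.19 -0.06  1.86  0.    1.35  1.  ]
[[-0.01  0.37 -0.93]
 [ 0.   -0.93 -0.37]
 [-1.   -0.01  0.01]]
0.58 [ 0.513 -0.071] [ 0.012 -0.002  0.   ]
0.5 [ 0.504 -0.068] [ 0.029 -0.008  0.008]
0.4 [ 0.494 -0.065] [ 0.05  -0.014  0.016]
0.3 [ 0.486 -0.062] [ 0.073 -0.02   0.022]
0.2 [ 0.48 -0.06] [ 0.096 -0.023  0.027]
0.1 [ 0.477 -0.059] [ 0.12  -0.026  0.029]
0 [ 0.476 -0.059] [ 0.144 -0.026  0.03 ]
```

View pics/c3.png

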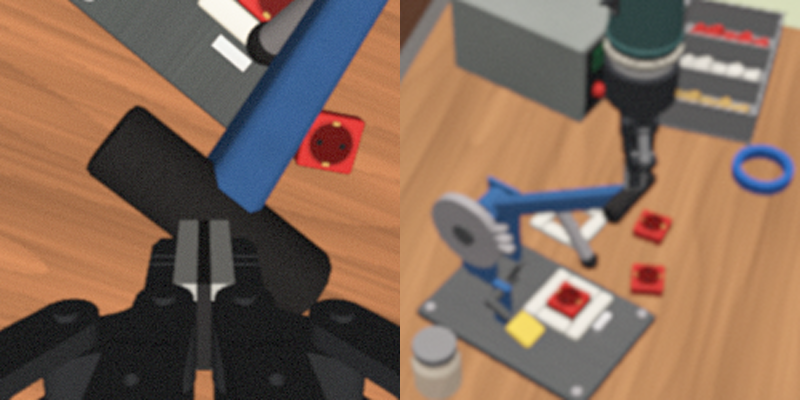

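The closed fingertips are right over the middle of the black grip.

{"method": "jog_arm", "body": {
  "rows": [
    [0.006,-0.001,0,0,0,0,0],
    [0.012,-0.002,0,0,0,0,0],
    [0.02,-0.005,0.004,0,0,0,0],
    [0.029,-0.008,0.008,0,0,0,0],
    [0.036,-0.01,0.011,0,0,0,0],
    [0.043,-0.012,0.014,0,0,0,0],
    [0.05,-0.014,0.016,0,0,0,0],
    [0.058,-0.016,0.018,0,0,0,0],
    [0.066,-0.018,0.02,0,0,0,0],
    [0.073,-0.02,0.022,0,0,0,0]
  ]
}}

```text
time: 7.05
tool_pos: [0.4859, -0.062, 0.2129]
tcp_rot: [2.013, 0.386, -2.018]
wrist_force: [-0.4, -1.2, 2.2]
width: -0.001
```

{"method": "jog_arm", "body": {
  "rows": [
    [0.008,-0.001,0.002,0,0,0,0],
    [0.016,-0.002,0.004,0,0,0,0],
    [0.024,-0.003,0.005,0,0,0,0],
    [0.032,-0.004,0.006,0,0,0,0],
    [0.04,-0.005,0.007,0,0,0,0],
    [0.048,-0.006,0.007,0,0,0,0],
    [0.056,-0.006,0.008,0,0,0,0],
    [0.062,-0.006,0.008,0,0,0,0],
    [0.066,-0.006,0.008,0,0,0,0],
    [0.07,-0.006,0.008,0,0,0,0],
    [0.071,-0.006,0.008,0,0,0,0],
    [0.071,-0.006,0.008,0,0,0,0]
  ]
}}

```text
time: 8.25
tool_pos: [0.4752, -0.0587, 0.1427]
tcp_rot: [2.012, 0.388, -2.021]
wrist_force: [-6.9, 2.3, 11.1]
width: 0.002
```

{"method": "jog_arm", "body": {
  "rows": [
    [0.002,0,0,0,0,0,0],
    [0.004,0,0,0,0,0,0],
    [0.005,0,0,0,0,0,0],
    [0.005,0,0,0,0,0,0],
    [0.005,0,0,0,0,0,0]
  ]
}}

```text
time: 8.75
tool_pos: [0.4753, -0.0587, 0.1422]
tcp_rot: [2.011, 0.388, -2.021]
wrist_force: [-14.0, 2.9, 31.9]
width: 0.001
```

Hard stop reached: 4.5 mm more commanded gave 0.5 mm of travel and 32 N. I'll lift straight off and check.

{"method": "jog_arm", "body": {
  "rows": [
    [-0.005,0,0,0,0,0,0],
    [-0.03,0,0,0,0,0,0],
    [-0.07,0,0,0,0,0,0],
    [-0.12,0,0,0,0,0,0],
    [-0.17,0,0,0,0,0,0],
    [-0.22,0,0,0,0,0,0],
    [-0.25,0,0,0,0,0,0],
    [-0.25,0,0,0,0,0,0],
    [-0.25,0,0,0,0,0,0]
  ]
}}

```text
time: 9.65
tool_pos: [0.4772, -0.0593, 0.3924]
tcp_rot: [2.013, 0.387, -2.019]
wrist_force: [0.0, -0.1, -1.0]
width: -0.001
```

Run:
```python
from h import *
show()
im=imaging.read_camera("wrist");si=imaging.read_camera("side");tp=imaging.read_camera("top")
y=blob(cv2.inRange(cv2.cvtColor(si,cv2.COLOR_BGR2HSV),(22,110,110),(35,255,255)),(275,240,310,280));print(y[0])
for n in("side",):
    p=imaging.camera_params(n);q=np.linalg.inv(p["T"])@[.476,-.059,.13,1];print("grip level expected",q[0]/q[2]*p["fx"]+p["cx"],q[1]/q[2]*p["fy"]+p["cy"])
cv2.imwrite("pics/c4.png",np.hstack([cv2.resize(im[50:350,190:490],(400,400),interpolation=2),cv2.resize(si[170:300,235:365],(400,400),interpolation=2)]))
```

```text
9.65 [ 0.4772 -0.0593  0.3924] [ 0.  -0.1 -1. ] -0.0 q [-0.18 -0.17  1.76  0.    1.55  1.02]
[[-0.    0.37 -0.93]
 [ 0.   -0.93 -0.37]
 [-1.   -0.    0.  ]]
((292.7500305175781, 259.2500305175781), (12.727920532226562, 12.020814895629883), 45.0)
grip level expected 346.96702320140093 243.69975835352503
```

View pics/c4.png

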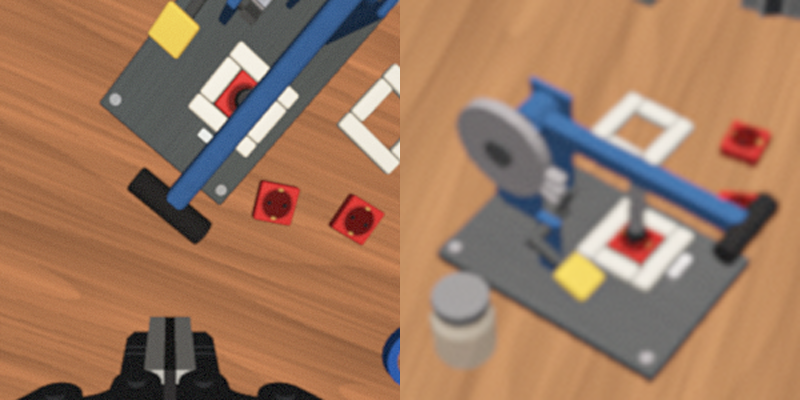

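The arm is level: the grip is near side pixel (347,243), as predicted, and the ram is on the socket. The paddle has not moved from its pressed position, the loose parts look undisturbed, and the robot is clear.

```bash
python3 -c "
from workcell import finish_job
print(finish_job())"
```

```text
the job is handed in; nothing more can be done
None
```

I pressed the yellow paddle down to its stop, then pushed the arm down to its bottom stop, lifted the tool clear and handed the job in at about 10 s. No verdict came back, and I could not read the joint values directly.

- **Pawl:** the paddle stopped at 22 N with the fingertip at z 76 mm, and the side view showed it about 21 mm down of the full 23 mm. It was in the same place after the arm push. The last few millimetres are inferred; I put the difference down to the paddle's tilt.
- **Arm:** it passed the teeth freely at about 2 N at mid-stroke. At the end a further 4.5 mm commanded moved it only 0.5 mm, with 32 N on the wrist. Grip height was about 0.130 m, which is level, and the final side view showed the grip where a level arm should be.
- **Socket:** I did not measure its depth. The ram is resting on it and the arm is at its stop, so it should be fully seated. The fingers never went near it.
- **Surroundings:** the spares, spare frame and jar looked undisturbed in the final pictures, which did not cover every loose part. The tool finished 0.25 m above the grip, touching nothing.

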